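Find the tired shock mount

TASK

Feel for the tired spring among the three shock mounts in the open aluminium case: going along the row from the robot's left to its right, press each black pad about a centimetre down and let it spring back, to find the softest of the three. Then push the red tag of that softest mount fully down, leaving the other two tags up. Do not disturb the loose things around.

Things in the scene. Friction and masses are not known exactly. Their poses are not given: they have to be found in the camera images.
- case: Open lower shell of an aluminium instrument case, 280 x 520 mm, with blue corners, fixed on the bench. Origin: centre of its underside; y along its long side. Its floor is 12 mm thick and its rim stands 30 mm above the bench. The three shock mounts stand in a row along its y, about 150 mm apart, in the same turn as the case to within about 0.2 rad.
- mount_left: The left shock mount as the robot sees it (left is +y): grey base plate 130 x 84 mm, fixed on the case floor, with a spring pad towards the robot and a red tag behind it. Origin: centre of its underside. The three look alike and any may have the softest spring: 10 mm down takes 3 to 14 N, growing evenly from a small preload; the softest needs under half the force of either other.
- pad_left (a point): Centre of the top face, at rest, of the left mount's pad: a round black rubber disc 52 mm across, 10 mm thick, on a steel spring, its top 82 mm above the bench. The pad goes straight down up to 18 mm, to a stop, and springs back; this point is fixed and does not sink with it.
- tag_left_top (a point): Centre of the top face of the left mount's own tag: a red plastic slide, top face 16 x 34 mm (34 along the mount's y), standing over a grey block on the same base plate, 70 mm to the mount's +x side (away from the robot) of its pad. Raised, its top is 76 mm above the bench. It moves with the tag; the grey block's top is 48 mm above the bench.
- tag_left (a joint): How far the left tag is pushed straight down: 0 raised, 0.020 m at its stop. It slides with about 3 N of friction and stays where it is left.
- mount_middle: The middle shock mount as the robot sees it (left is +y): grey base plate 130 x 84 mm, fixed on the case floor, with a spring pad towards the robot and a red tag behind it. Origin: centre of its underside. The three look alike and any may have the softest spring: 10 mm down takes 3 to 14 N, growing evenly from a small preload; the softest needs under half the force of either other.
- pad_middle (a point): Centre of the top face, at rest, of the middle mount's pad: a round black rubber disc 52 mm across, 10 mm thick, on a steel spring, its top 82 mm above the bench. The pad goes straight down up to 18 mm, to a stop, and springs back; this point is fixed and does not sink with it.
- tag_middle_top (a point): Centre of the top face of the middle mount's own tag: a red plastic slide, top face 16 x 34 mm (34 along the mount's y), standing over a grey block on the same base plate, 70 mm to the mount's +x side (away from the robot) of its pad. Raised, its top is 76 mm above the bench. It moves with the tag; the grey block's top is 48 mm above the bench.
- tag_middle (a joint): How far the middle tag is pushed straight down: 0 raised, 0.020 m at its stop. It slides with about 3 N of friction and stays where it is left.
- mount_right: The right shock mount as the robot sees it (left is +y): grey base plate 130 x 84 mm, fixed on the case floor, with a spring pad towards the robot and a red tag behind it. Origin: centre of its underside. The three look alike and any may have the softest spring: 10 mm down takes 3 to 14 N, growing evenly from a small preload; the softest needs under half the force of either other.
- pad_right (a point): Centre of the top face, at rest, of the right mount's pad: a round black rubber disc 52 mm across, 10 mm thick, on a steel spring, its top 82 mm above the bench. The pad goes straight down up to 18 mm, to a stop, and springs back; this point is fixed and does not sink with it.
- tag_right_top (a point): Centre of the top face of the right mount's own tag: a red plastic slide, top face 16 x 34 mm (34 along the mount's y), standing over a grey block on the same base plate, 70 mm to the mount's +x side (away from the robot) of its pad. Raised, its top is 76 mm above the bench. It moves with the tag; the grey block's top is 48 mm above the bench.
- tag_right (a joint): How far the right tag is pushed straight down: 0 raised, 0.020 m at its stop. It slides with about 3 N of friction and stays where it is left.
- buffer: Loose spare rubber buffer, black waisted cylinder 28 mm across, 30 mm high, standing on the case floor on the -x side of the mounts. Origin: centre of its underside. Leave alone.
- meter: Loose black handheld meter with a green display, 115 x 62 x 28 mm, lying on the bench beside the case (robot's left). Origin: centre of its underside. Leave alone.
- screwdriver: Loose red-handled screwdriver about 200 mm long, 26 mm thick, lying flat on the bench to the robot's right of the case. Its x axis runs along it, handle to -x. Leave alone.

How it is judged:
On the way, in this order (a step that is already met when the one before it is completed fails the run):
1. the robot's leftmost pad is pressed more than 5 mm (((horizontal distance between softest_pad_c0 and pad_left below 0.02 m and height (world z) of softest_pad_c0 below 0.072 m) or (horizontal distance between firm1_pad_c0 and pad_left below 0.02 m and height (world z) of firm1_pad_c0 below 0.072 m) or (horizontal distance between firm2_pad_c0 and pad_left below 0.02 m and height (world z) of firm2_pad_c0 below 0.072 m))), for 0.1 s.
2. then the middle pad is pressed more than 5 mm (((horizontal distance between softest_pad_c0 and pad_middle below 0.02 m and height (world z) of softest_pad_c0 below 0.072 m) or (horizontal distance between firm1_pad_c0 and pad_middle below 0.02 m and height (world z) of firm1_pad_c0 below 0.072 m) or (horizontal distance between firm2_pad_c0 and pad_middle below 0.02 m and height (world z) of firm2_pad_c0 below 0.072 m))), for 0.1 s.
3. then the rightmost pad is pressed more than 5 mm (((horizontal distance between softest_pad_c0 and pad_right below 0.02 m and height (world z) of softest_pad_c0 below 0.072 m) or (horizontal distance between firm1_pad_c0 and pad_right below 0.02 m and height (world z) of firm1_pad_c0 below 0.072 m) or (horizontal distance between firm2_pad_c0 and pad_right below 0.02 m and height (world z) of firm2_pad_c0 below 0.072 m))), for 0.1 s.
4. then the softest mount's tag is pushed at least 16 mm down (((horizontal distance between softest_pad_c0 and pad_left below 0.02 m and value of joint tag_left above 0.016 m) or (horizontal distance between softest_pad_c0 and pad_middle below 0.02 m and value of joint tag_middle above 0.016 m) or (horizontal distance between softest_pad_c0 and pad_right below 0.02 m and value of joint tag_right above 0.016 m))), for 0.2 s.
At the end, for the whole second after the job is handed in: The softest mount's tag is at least 16 mm down of 20, the other two tags less than 5 mm down, all three pads sprung back (within 2 mm), the loose things within 20 mm of where they were, the buffer upright (((horizontal distance between softest_pad_c0 and pad_left below 0.02 m and value of joint tag_left above 0.016 m and value of joint each of tag_middle, tag_right below 0.005 m) or (horizontal distance between softest_pad_c0 and pad_middle below 0.02 m and value of joint each of tag_left, tag_right below 0.005 m and value of joint tag_middle above 0.016 m) or (horizontal distance between softest_pad_c0 and pad_right below 0.02 m and value of joint each of tag_left, tag_middle below 0.005 m and value of joint tag_right above 0.016 m)) and height (world z) of each of softest_pad_c0, firm1_pad_c0, firm2_pad_c0 above 0.075 m and distance of each of buffer, meter, screwdriver from where it was at the start of the episode below 0.02 m and angle between buffer's own z axis and vertical below 0.3 rad); the robot touches nothing.
It fails at once if the tag of a firmer mount is pushed more than 5 mm down ((not (horizontal distance between softest_pad_c0 and pad_left below 0.02 m) and value of joint tag_left above 0.005 m) or (not (horizontal distance between softest_pad_c0 and pad_middle below 0.02 m) and value of joint tag_middle above 0.005 m) or (not (horizontal distance between softest_pad_c0 and pad_right below 0.02 m) and value of joint tag_right above 0.005 m)).
It fails at once if a loose thing is moved or lifted by more than 20 mm, or the buffer is tipped (distance of any of buffer, meter, screwdriver from where it was at the start of the episode above 0.02 m or angle between buffer's own z axis and vertical above 0.3 rad).
It also fails if it takes over 64 s, if anything falls off the work surface, if the arm or the gripper's body presses on something with over 40 N, if the wrist force passes 120 N, or if a joint passes its speed limit or range.

ROBOT

A 6-joint arm with a two-finger parallel gripper is mounted at the origin on the work surface. World frame = base frame: x ahead of the robot, y to its left, z up, the work surface at z = 0. Lengths are in m, angles in rad, forces in N, time in s.
With the tool pointing down it reaches from about 0.35 to 0.775 m from the base axis. Payload 7.3 kg.
Tool frame: the origin (TCP) lies at the very end of the fingers, on their centre line; the grasp point (between the pads) lies 19 mm behind it; z points along the fingers, y is the line along which they close (so a half turn about z gives the same grasp; the last joint's range is limited). The gripper opens to 92 mm and grips with 3 to 60 N. Pads are 19 mm wide; open, the fingers measure 130 mm over their backs; the gripper's body (75 mm by 190 mm) begins 47 mm behind the grasp point.
Start: joints at [1.022, 0.342, 1.524, -0, 1.275, -0.146], TCP at [0.206, 0.483, 0.227] pointing down, gripper open.
Joint ranges: [-2.53, 2.53], [-0.77, 2.02], [0.04, 2.7], [-1, 4.14], [0.28, 2.66], [-3.11, 3.11]. Speed limits (rad/s): [2.57, 2.57, 3.14, 3.14, 3.14, 3.14].

INTERFACE

Orientations are given as [roll, pitch, yaw] about the fixed x, y, z axes, in that order (R = Rz(yaw) Ry(pitch) Rx(roll)).
In Python, from cell import observe, read_camera, get_calibration, hand_in, search_frame gives the robot as it stands.
- The arm moves only by the tool step_arm, never from a script. Its argument "commands" is a list of rows, each an object with "translation": the shift along the tool's x, y, z in mm, a list of three; "roll": the turn about the tool's z in rad. In form: [{"translation": [x, y, z], "roll": roll}, ...]. A call has 1 to 20 rows; each row shifts and turns the commanded pose from where the row before left it, along the tool's axes as they then stand; what a row does not reach is not made up. A row lasts 1/12 s, in which the tool goes at most 41.7 mm and 7.16 degrees, less where a joint would pass 70% of its speed; a pose out of reach is approached as far as the arm can. A call is refused whole if a number of a shift passes 41.7 or a number of a turn 0.125, either way. A call with a gripper value outside its range is refused whole. "fingers" is the opening, from 0 (shut) to 1 (fully open), set as the call begins (left out, the last holds). The fingers move at their own pace and stop on an object; "grip_force" is the grip in N (left out, the last holds). Time passes only in rows, so rows that do not move let the fingers close. It gives the time, the measured TCP pose, the force, the opening and the grip force at its end, in the units of the state.
- observe(): the state, without advancing time (a new reading comes with each control period).
- read_camera(name): name is "scene" or "top" or "wrist"; returns the picture (400x640x3 uint8, red, green, blue); there is no depth.
- get_calibration(name): a dict with "camera_matrix" (3x3 intrinsics, pixels), "world_from_camera" (4x4, takes a point from camera to world coordinates). Camera axes: x right, y up, looking along -z (the intrinsics and any distortion apply to the point x, -y, -z); pixel columns grow to the right and rows downward; lengths in m; the calibration is good to about 2 mm. A picture is of the moment at which its call begins: read the wrist's pose just before it. get_calibration takes no time and is no camera call; for the wrist camera it gives the pose at the moment of the call.
- hand_in(): hands the job in; it is judged then, once.
Trained networks look in the newest picture that a camera, given by its name, has taken for a name from the list of things; names that differ only in an ending like _2 or _b are one class to them, and where a whole thing is asked for, a point or a joint stands for the part that bears it (a point fixed in the world has none). Each returns a list of dicts, best first, with "confidence" (0 to 1); they miss things now and then, are a little off and sometimes report something else, mostly with a low value. They report only what shows in the picture. A call takes as long as a camera call.
- search_frame(camera, name): "at" ([x, y, z] in m, in world coordinates, good to about 4 mm: the middle of the surface that is visible of it).
The state is a dict: "time": time; "qpos": joint angles; "qvel": joint speeds; "joint_efforts": joint torques, N m; "tool_pos": TCP position; "tool_rot": TCP orientation; "contact_force": force on the tool from outside, world axes, zero at the start; "torque": the same for the moment, N m; "opening": finger opening in m; "grip_force": force on a finger pad.
Only numpy, scipy, OpenCV 4.12 (cv2) and the standard library are available. Lean on these libraries where they do the work, as an engineer would, in place of code of your own. Each camera call takes 0.05 s, during which the arm holds its last target. There are 200 camera calls.

## Working session

There is one attempt and no reset: what is moved stays moved. The work goes in short steps, Python scripts to look and compute and a tool call to move; the robot and the scene stay as the last step left them, time stands still between calls to the robot, and variables do not carry over. Pictures are saved under pics/ and viewed, at most 10 in all, crops included, and the job is handed in when it is done.

Besides the shell and the picture viewer there is one more tool, called after "Call:" by a JSON object that holds its "op" and its "data", one argument or row to a line. step_arm: Moves the arm, as the interface text tells. Its arguments: {"type":"object","properties":{"commands":{"type":"array"},"fingers":{"type":"number"},"grip_force":{"type":"number"}},"required":["commands"]}

```bash
mkdir -p pics
python3 - <<'E'
from cell import *
import cv2
s=observe();print(s)
for c in("top","scene"):
    im=read_camera(c);cv2.imwrite(f"pics/{c}1.png",im[:,:,::-1])
    for n in("pad_left","tag_left_top","mount_left","buffer","case"):
        try:print(c,n,[(d["at"],round(d["confidence"],2)) for d in search_frame(c,n)][:5])
        except Exception as e:print(n,e)
E
```

```text
{'time': 0.0, 'qpos': array([ 1.02201648e+00,  3.42744727e-01,  1.52500325e+00, -2.54737122e-06,
        1.27536887e+00, -1.45970977e-01]), 'qvel': array([ 0.00049583,  0.00012101, -0.00029636,  0.00047392,  0.00107283,
       -0.00034107]), 'joint_efforts': array([-4.29802794e-04, -4.31228828e+01, -2.44219851e+01,  7.17144390e-02,
        5.59333863e-02, -1.47729434e-04]), 'tool_pos': array([0.20556172, 0.48265739, 0.22603833]), 'tool_rot': array([-3.14008431e+00, -2.19289108e-04,  2.73878436e+00]), 'contact_force': array([-0.34766777, -0.08767902,  0.36295213]), 'torque': array([-0.03906209,  0.02496928, -0.00224811]), 'grip_force': 0.0, 'opening': 0.09193769296547506}
top pad_left [([0.5707, 0.1775, 0.0171], 0.87), ([0.5371, 0.0263, 0.0134], 0.6), ([0.5495, -0.1023, 0.0185], 0.22)]
top tag_left_top [([0.6001, 0.1903, 0.0778], 0.53)]
top mount_left [([0.5731, 0.1798, 0.018], 0.61)]
top buffer [([0.4316, 0.0383, 0.0431], 0.64)]
top case [([0.5337, 0.0275, 0.0144], 0.82)]
scene pad_left [([0.5784, 0.2085, 0.0261], 0.64)]
scene tag_left_top [([0.6048, 0.1929, 0.0772], 0.6)]
scene mount_left [([0.5762, 0.2042, 0.0229], 0.85)]
scene buffer [([0.4342, 0.0454, 0.0292], 0.62), ([0.5533, -0.0919, 0.0264], 0.59)]
scene case [([0.5722, 0.1023, 0.0167], 0.67)]
```

View pics/top1.png

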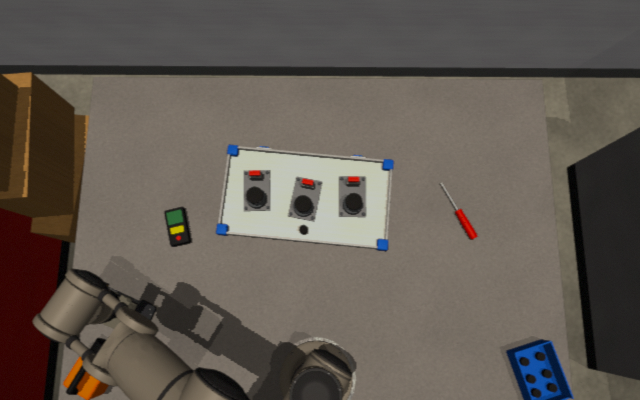

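The top view shows pads at about (256,197), (303,205) and (353,203), and tags at (255,174), (307,183) and (353,180). The buffer is at (303,230). I'll segment these and project them at their known heights.

```bash
cat > h.py <<'E'
from cell import *
import numpy as np, cv2
def proj(c,u,v,z,K=None):
    C=get_calibration(c);K=np.array(C["camera_matrix"]);T=np.array(C["world_from_camera"])
    d=np.linalg.inv(K)@[u,v,1];d=T[:3,:3]@[d[0],-d[1],-d[2]];o=T[:3,3]
    return o+d*(z-o[2])/d[2]
E
python3 - <<'E'
from h import *
im=cv2.imread("pics/top1.png");b,g,r=[im[:,:,i].astype(int) for i in range(3)]
def blobs(m,z,lo):
    n,_,s,c=cv2.connectedComponentsWithStats(m.astype(np.uint8))
    for i in range(1,n):
        x,y=c[i]
        if s[i,4]>=lo and 215<x<395 and 145<y<250: print(c[i].round(1),s[i],proj("top",x,y,z).round(4))
print("red");blobs((r>120)&(g<80),.076,10)
print("black");blobs((im.max(2)<45),.082,40)
print(get_calibration("top"))
E
```

```text
red
[254.  172.5] [249 171  11   4  44] [0.6002 0.1918 0.076 ]
[353.4 178.6] [348 177  12   5  48] [ 0.5827 -0.1104  0.076 ]
[307.1 181.4] [301 179  13   6  54] [0.5734 0.0298 0.076 ]
black
[256.1 196.6] [247 187  20  21 286] [0.524  0.1824 0.082 ]
[353.4 202.4] [345 194  17  19 244] [ 0.5081 -0.1091  0.082 ]
[303.4 204.6] [295 196  18  19 254] [0.5004 0.0402 0.082 ]
[303.3 229.6] [300 226   7   8  43] [0.4254 0.0397 0.082 ]
{'camera_matrix': array([[514.15928776,   0.        , 317.05452044],
       [  0.        , 514.15928776, 189.55675197],
       [  0.        ,   0.        ,   1.        ]]), 'world_from_camera': array([[ 5.43031006e-03,  9.75822552e-01, -2.18496817e-01,
         2.08962288e-01],
       [-9.99984833e-01,  5.50004285e-03, -2.89074457e-04,
        -7.55802774e-04],
       [ 9.19656481e-04,  2.18495073e-01,  9.75837618e-01,
         1.59081813e+00],
       [ 0.00000000e+00,  0.00000000e+00,  0.00000000e+00,
         1.00000000e+00]])}
```

Run:
```python
import cv2
im=cv2.imread("pics/top1.png")[140:255,210:400]
cv2.imwrite("pics/topc.png",cv2.resize(im,None,fx=4,fy=4,interpolation=cv2.INTER_CUBIC))
```

```text
(no output)
```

View pics/topc.png

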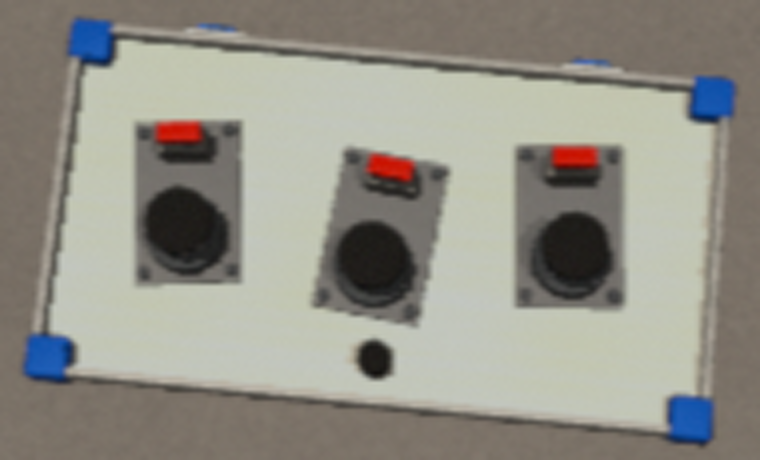

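The pad tops (excluding their shaded sides) sit at about (255,195), (304,204) and (353.5,202). That puts the pads at (0.530,0.185), (0.503,0.038) and (0.510,-0.109), each about 70 mm from its tag as expected. Next I turn the tool, shut the fingers and go above the left pad.

Call:
{"op": "step_arm", "data": {
  "commands": [
    {"translation": [0, 0, 0], "roll": -0.1},
    {"translation": [0, 0, 0], "roll": -0.1},
    {"translation": [0, 0, 0], "roll": -0.1},
    {"translation": [0, 0, 0], "roll": -0.103},
    {"translation": [-20, -18.6, 6], "roll": 0},
    {"translation": [-20, -18.6, 6], "roll": 0},
    {"translation": [-20, -18.6, 6], "roll": 0},
    {"translation": [-20, -18.6, 6], "roll": 0},
    {"translation": [-20, -18.6, 6], "roll": 0},
    {"translation": [-20, -18.6, 6], "roll": 0},
    {"translation": [-20, -18.6, 6], "roll": 0},
    {"translation": [-20, -18.6, 6], "roll": 0},
    {"translation": [-20, -18.6, 6], "roll": 0},
    {"translation": [-20, -18.6, 6], "roll": 0},
    {"translation": [-20, -18.6, 6], "roll": 0},
    {"translation": [-20, -18.6, 6], "roll": 0},
    {"translation": [-20, -18.6, 6], "roll": 0},
    {"translation": [-20, -18.6, 6], "roll": 0},
    {"translation": [-20, -18.6, 6], "roll": 0},
    {"translation": [-24, -19, 6], "roll": 0}
  ],
  "fingers": 0
}}

```text
time: 2.27
tool_pos: [0.5303, 0.1841, 0.1305]
tool_rot: [3.141, -0.0, -3.141]
contact_force: [0.2, -0.6, -0.4]
opening: 0.0005
grip_force: 0.0
```

Call:
{"op": "step_arm", "data": {
  "commands": [
    {"translation": [0, 0, 0], "roll": 0},
    {"translation": [0, 0, 0], "roll": 0},
    {"translation": [0, 0, 0], "roll": 0}
  ]
}}

```text
time: 2.52
tool_pos: [0.5293, 0.1853, 0.1306]
tool_rot: [3.141, -0.001, 3.141]
contact_force: [0.5, 1.3, 0.0]
opening: 0.0008
grip_force: 0.0
```

Run:
```python
from h import *
im=read_camera("wrist");cv2.imwrite("pics/w1.png",im[:,:,::-1])
print(observe()["tool_pos"],get_calibration("wrist"))
for n in("pad_left","tag_left_top"):print(search_frame("wrist",n))
```

```text
[0.52917257 0.18567001 0.13084541] {'camera_matrix': array([[279.26071184,   0.        , 319.76591049],
       [  0.        , 279.26071184, 195.58949647],
       [  0.        ,   0.        ,   1.        ]]), 'world_from_camera': array([[-6.15024165e-04, -9.54020232e-01, -2.99741588e-01,
         4.48302200e-01],
       [ 9.99999776e-01, -5.07531449e-04, -4.36471820e-04,
         1.85469493e-01],
       [ 2.64274665e-04, -2.99741789e-01,  9.54020330e-01,
         2.87972403e-01],
       [ 0.00000000e+00,  0.00000000e+00,  0.00000000e+00,
         1.00000000e+00]])}
[{'at': [0.5129, 0.1897, 0.018], 'confidence': 0.74}, {'at': [0.5715, 0.0312, 0.0747], 'confidence': 0.22}]
[{'at': [0.572, 0.0273, 0.0761], 'confidence': 0.25}]
```

View pics/w1.png

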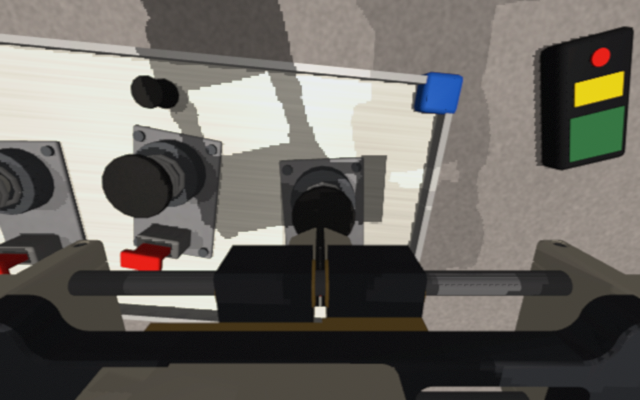

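The wrist view shows the tip above the left pad, at about (323,205), and the middle pad at (138,186). Next I press it.

Call:
{"op": "step_arm", "data": {
  "commands": [
    {"translation": [0, 0, 15], "roll": 0},
    {"translation": [0, 0, 15], "roll": 0},
    {"translation": [0, 0, 10], "roll": 0},
    {"translation": [0, 0, 5], "roll": 0},
    {"translation": [0, 0, 0], "roll": 0},
    {"translation": [0, 0, 0], "roll": 0}
  ]
}}

```text
time: 3.17
tool_pos: [0.5299, 0.1854, 0.086]
tool_rot: [3.141, 0.0, -3.141]
contact_force: [-0.1, 0.3, 0.5]
opening: 0.0003
grip_force: 0.0
```

Call:
{"op": "step_arm", "data": {
  "commands": [
    {"translation": [0, 0, 4], "roll": 0},
    {"translation": [0, 0, 4], "roll": 0},
    {"translation": [0, 0, 4], "roll": 0},
    {"translation": [0, 0, 3], "roll": 0},
    {"translation": [0, 0, 0], "roll": 0},
    {"translation": [0, 0, 0], "roll": 0},
    {"translation": [0, 0, 0], "roll": 0},
    {"translation": [0, 0, 0], "roll": 0}
  ]
}}

```text
time: 3.83
tool_pos: [0.5309, 0.1854, 0.0726]
tool_rot: [3.141, 0.003, -3.141]
contact_force: [-2.0, 0.5, 12.0]
opening: 0.0006
grip_force: 6.1
```

Call:
{"op": "step_arm", "data": {
  "commands": [
    {"translation": [0, 0, 0], "roll": 0},
    {"translation": [0, 0, 0], "roll": 0}
  ]
}}

```text
time: 4.0
tool_pos: [0.5309, 0.1854, 0.0727]
tool_rot: [3.141, 0.003, -3.141]
contact_force: [-2.8, -0.4, 12.5]
opening: 0.0005
grip_force: 6.1
```

Left pad: about 12 N at 9.3 mm, so it is a firm one. The middle pad is next.

Call:
{"op": "step_arm", "data": {
  "commands": [
    {"translation": [0, 0, -15], "roll": 0},
    {"translation": [0, 0, -15], "roll": 0},
    {"translation": [0, 0, -15], "roll": 0},
    {"translation": [4.5, -24.5, 0], "roll": 0},
    {"translation": [4.5, -24.5, 0], "roll": 0},
    {"translation": [4.5, -24.5, 0], "roll": 0},
    {"translation": [4.5, -24.5, 0], "roll": 0},
    {"translation": [4.5, -24.5, 0], "roll": 0},
    {"translation": [4.5, -24.5, 0], "roll": 0},
    {"translation": [0, 0, 15], "roll": 0},
    {"translation": [0, 0, 10], "roll": 0},
    {"translation": [0, 0, 5], "roll": 0},
    {"translation": [0, 0, 0], "roll": 0},
    {"translation": [0, 0, 0], "roll": 0}
  ]
}}

```text
time: 5.17
tool_pos: [0.5028, 0.0388, 0.0855]
tool_rot: [3.141, -0.001, -3.14]
contact_force: [-0.5, -0.1, -0.3]
opening: 0.0006
grip_force: 0.0
```

Call:
{"op": "step_arm", "data": {
  "commands": [
    {"translation": [0, 0, 4], "roll": 0},
    {"translation": [0, 0, 4], "roll": 0},
    {"translation": [0, 0, 4], "roll": 0},
    {"translation": [0, 0, 3], "roll": 0},
    {"translation": [0, 0, 0], "roll": 0},
    {"translation": [0, 0, 0], "roll": 0},
    {"translation": [0, 0, 0], "roll": 0},
    {"translation": [0, 0, 0], "roll": 0},
    {"translation": [0, 0, 0], "roll": 0}
  ]
}}

```text
time: 5.92
tool_pos: [0.5037, 0.0386, 0.0715]
tool_rot: [3.141, 0.002, -3.141]
contact_force: [0.5, 1.8, 8.4]
opening: 0.0002
grip_force: 3.8
```

Call:
{"op": "step_arm", "data": {
  "commands": [
    {"translation": [0, 0, 0], "roll": 0}
  ]
}}

```text
time: 6.0
tool_pos: [0.5037, 0.0386, 0.0715]
tool_rot: [3.141, 0.002, -3.141]
contact_force: [-0.2, 2.9, 7.9]
opening: -0.0001
grip_force: 3.8
```

Call:
{"op": "step_arm", "data": {
  "commands": [
    {"translation": [0, 0, -15], "roll": 0},
    {"translation": [0, 0, -15], "roll": 0},
    {"translation": [0, 0, -15], "roll": 0},
    {"translation": [-1.2, -24.5, 0], "roll": 0},
    {"translation": [-1.2, -24.5, 0], "roll": 0},
    {"translation": [-1.2, -24.5, 0], "roll": 0},
    {"translation": [-1.2, -24.5, 0], "roll": 0},
    {"translation": [-1.2, -24.5, 0], "roll": 0},
    {"translation": [-1.2, -24.5, 0], "roll": 0},
    {"translation": [0, 0, 15], "roll": 0},
    {"translation": [0, 0, 10], "roll": 0},
    {"translation": [0, 0, 5], "roll": 0},
    {"translation": [0, 0, 0], "roll": 0},
    {"translation": [0, 0, 0], "roll": 0}
  ]
}}

```text
time: 7.17
tool_pos: [0.5099, -0.1081, 0.0854]
tool_rot: [3.141, -0.001, -3.14]
contact_force: [-0.1, 0.2, 0.2]
opening: 0.0002
grip_force: 0.0
```

Call:
{"op": "step_arm", "data": {
  "commands": [
    {"translation": [0, 0, 4], "roll": 0},
    {"translation": [0, 0, 4], "roll": 0},
    {"translation": [0, 0, 4], "roll": 0},
    {"translation": [0, 0, 3], "roll": 0},
    {"translation": [0, 0, 0], "roll": 0},
    {"translation": [0, 0, 0], "roll": 0},
    {"translation": [0, 0, 0], "roll": 0},
    {"translation": [0, 0, 0], "roll": 0},
    {"translation": [0, 0, 0], "roll": 0}
  ]
}}

```text
time: 7.92
tool_pos: [0.5103, -0.1089, 0.0709]
tool_rot: [-3.142, 0.001, -3.141]
contact_force: [2.0, 1.8, 3.0]
opening: 0.0005
grip_force: 1.6
```

Call:
{"op": "step_arm", "data": {
  "commands": [
    {"translation": [0, 0, 0], "roll": 0}
  ]
}}

```text
time: 8.0
tool_pos: [0.5103, -0.109, 0.0709]
tool_rot: [-3.142, 0.001, -3.141]
contact_force: [1.7, 2.2, 3.2]
opening: 0.0004
grip_force: 1.6
```

Forces are 12, 8 and 3.2 N, so the right mount is the softest. Its tag is at about (0.582,-0.110).

Call:
{"op": "step_arm", "data": {
  "commands": [
    {"translation": [0, 0, -15], "roll": 0},
    {"translation": [0, 0, -15], "roll": 0},
    {"translation": [0, 0, -15], "roll": 0},
    {"translation": [-24, 0, 0], "roll": 0},
    {"translation": [-24, -1, 0], "roll": 0},
    {"translation": [-23.5, 0, 0], "roll": 0},
    {"translation": [0, 0, 15], "roll": 0},
    {"translation": [0, 0, 10], "roll": 0},
    {"translation": [0, 0, 10], "roll": 0},
    {"translation": [0, 0, 0], "roll": 0},
    {"translation": [0, 0, 0], "roll": 0}
  ]
}}

```text
time: 8.92
tool_pos: [0.5804, -0.1098, 0.0798]
tool_rot: [3.141, -0.003, 3.142]
contact_force: [-0.9, 0.2, 0.0]
opening: 0.0004
grip_force: 0.0
```

Run:
```python
from h import *
im=read_camera("scene");cv2.imwrite("pics/s2.png",im[:,:,::-1])
```

```text
(no output)
```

View pics/s2.png

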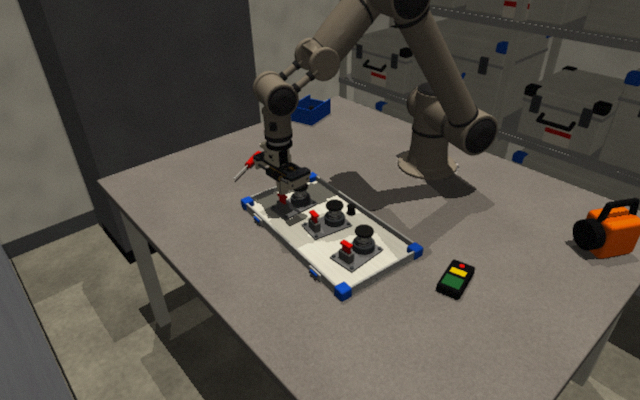

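The scene view shows the closed fingers directly over the right tag, at about (283,197), with the other tags still up. Pushing down.

Call:
{"op": "step_arm", "data": {
  "commands": [
    {"translation": [0, 0, 4], "roll": 0},
    {"translation": [0, 0, 4], "roll": 0},
    {"translation": [0, 0, 4], "roll": 0},
    {"translation": [0, 0, 4], "roll": 0},
    {"translation": [0, 0, 4], "roll": 0},
    {"translation": [0, 0, 4], "roll": 0},
    {"translation": [0, 0, 1], "roll": 0},
    {"translation": [0, 0, 0], "roll": 0},
    {"translation": [0, 0, 0], "roll": 0},
    {"translation": [0, 0, 0], "roll": 0}
  ]
}}

```text
time: 9.8
tool_pos: [0.5821, -0.1102, 0.0562]
tool_rot: [-3.141, 0.001, -3.141]
contact_force: [-0.3, -1.4, 6.3]
opening: 0.0001
grip_force: 3.3
```

Call:
{"op": "step_arm", "data": {
  "commands": [
    {"translation": [0, 0, 1], "roll": 0},
    {"translation": [0, 0, 0], "roll": 0},
    {"translation": [0, 0, 0], "roll": 0},
    {"translation": [0, 0, -20], "roll": 0},
    {"translation": [0, 0, -30], "roll": 0},
    {"translation": [0, 0, -30], "roll": 0},
    {"translation": [0, 0, -30], "roll": 0},
    {"translation": [15, 15, -30], "roll": 0},
    {"translation": [30, 0, 0], "roll": 0},
    {"translation": [30, 0, 0], "roll": 0},
    {"translation": [30, 0, 0], "roll": 0},
    {"translation": [30, 0, 0], "roll": 0},
    {"translation": [0, 0, 0], "roll": 0},
    {"translation": [0, 0, 0], "roll": 0}
  ]
}}

```text
time: 10.97
tool_pos: [0.4455, -0.0947, 0.1946]
tool_rot: [3.141, -0.001, 3.141]
contact_force: [0.4, 0.2, 0.2]
opening: 0.0005
grip_force: 0.0
```

Run:
```python
from h import *
im=read_camera("scene");cv2.imwrite("pics/s3.png",cv2.resize(im[160:310,220:420,::-1],None,fx=4,fy=4))
```

```text
(no output)
```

View pics/s3.png

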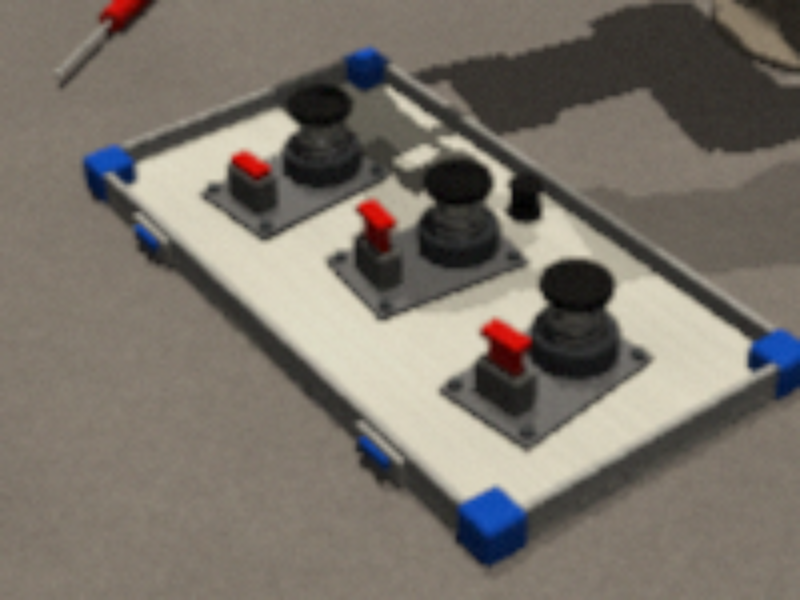

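The right tag, at crop (250,165), is down. The other two tags at (377,220) and (505,345) are up, all pads are raised and the buffer is upright.

```bash
python3 -c "
from cell import *
print(hand_in())"
```

```text
the job is handed in; nothing more can be done
None
```

I handed the job in: the right mount was the softest (about 3 N, against 12 N for the left and 8 N for the middle), and its tag is fully down with the other two tags up, all pads sprung back and the buffer upright; no verdict came back.

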